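# Transfer cooled knobs to the inspection tray in order

## Robot

A 7-joint arm with a two-finger parallel gripper is mounted at the origin on the work surface. World frame = base frame: x ahead of the robot, y to its left, z up, the work surface at z = 0. Lengths are in mm, angles in rad, forces in N, time in s.
With the tool pointing down it reaches from about 400 to 875 mm from the base axis. Payload 4.4 kg.
Tool frame: the origin (TCP) lies at the very end of the fingers, on their centre line; the grasp point (between the pads) lies 19 mm behind it; z points along the fingers, y is the line along which they close (so a half turn about z gives the same grasp; the last joint's range is limited). The gripper opens to 85 mm and grips with 20 to 120 N. Pads are 22 mm wide; open, the fingers measure 114 mm over their backs; the gripper's body (76 mm by 85 mm) begins 54 mm behind the grasp point. The pads swing forward as they close: fully open they stand 13 mm farther back than shut.
Start: joints at [-1.41, 0.628, 0.038, 1.517, -0.027, 0.996, -0.02], TCP at [146.134, 633.374, 231.313] pointing down, gripper open.
Joint ranges: [-3.06, 3.06], [-0.37, 2.12], [-1.25, 1.32], [0.18, 2.47], [-1.1, 4.24], [0.23, 1.98], [-2.94, 2.94]. Speed limits (rad/s): [2.57, 2.57, 3.14, 3.14, 3.14, 3.14, 3.14].

## Interface

Orientations are given as [roll, pitch, yaw] about the fixed x, y, z axes, in that order (R = Rz(yaw) Ry(pitch) Rx(roll)).
In Python, from cell import read_state, get_image, camera_params, finish_job gives the robot as it stands.
- The arm moves only by the tool arm_command, never from a script. Its argument "deltas" is a list of rows, each an object of numbers: "dx", "dy", "dz": the shift along the world's x, y, z in m; "yaw": the turn about the world's z in degrees; "jaw": the opening, from 0 (shut) to 1 (fully open). A call has 1 to 20 rows; each row is the pose to reach, as a shift and turn from the pose commanded when the call began; what a row does not reach only later rows make up. A row lasts 1/10 s, in which the tool goes at most 50 mm and 8.59 degrees, less where a joint would pass 70% of its speed; a pose out of reach is approached as far as the arm can. A call with a gripper value outside its range is refused whole. The fingers move at their own pace and stop on an object; the grip force is fixed at half the most. Time passes only in rows, so rows that repeat a pose let the fingers close. It gives the time, the measured TCP pose, the force, the opening and the grip force at its end, in the units of the state.
- read_state(): the state, without advancing time (a new reading comes with each control period).
- get_image(name): name is "side" or "top"; returns (picture, depth): 400x640x3 uint8, red, green, blue; 400x640 float32, mm along the optical axis (not along the pixel's ray), 0 where there is no reading.
- camera_params(name): a dict with "camera_matrix" (3x3 intrinsics, pixels), "k1" (the pictures are not rectified: a ray, as slopes to the right and down, at radius r is drawn at 1 + k1 r^2 times it, then the intrinsics apply), "extrinsics" (4x4, takes a point from camera to world coordinates). Camera axes: x right, y down, z forward; pixel columns grow to the right and rows downward; lengths in mm; the calibration is good to about 2 mm. A picture is of the moment at which its call begins. camera_params takes no time and is no camera call.
- finish_job(): hands the job in; it is judged then, once.
The state is a dict: "clock": time; "qpos": joint angles; "qd": joint speeds; "tau": joint torques, N m; "eef_pos": TCP position; "tool_rot": TCP orientation; "force": force on the tool from outside, world axes, zero at the start; "torque": the same for the moment, N m; "width": finger opening in mm; "gripper_force": force on a finger pad.
Only numpy, scipy, OpenCV 4.12 (cv2) and the standard library are available. Lean on these libraries where they do the work, as an engineer would, in place of code of your own. Each camera call takes 0.05 s, during which the arm holds its last target. There are 200 camera calls.

## Task

Move the four moulded knobs from the cooling rack to the inspection tray, one upright in each pocket, keeping their order as counted from the yellow end: the knob nearest the cooling rack's yellow end goes into the pocket nearest the tray's yellow end, and so on down the row. Do not tip any knob over on the way.

Things in the scene. Friction and masses are not known exactly. Their poses are not given: they have to be found in the camera images.
- knob_magenta: the magenta moulded rubber knob, loose, standing upright on the plate of its colour on the cooling rack; round, 56 mm tall: a foot flange 40 mm across and 8 mm high, above it a plain cylinder 30 mm across up to 50 mm (grip it there, from above), then a slightly narrower top; about 60 g; origin at the centre of its underside, z up along its axis
- knob_green: the green moulded rubber knob, loose, standing upright on the plate of its colour on the cooling rack; round, 56 mm tall: a foot flange 40 mm across and 8 mm high, above it a plain cylinder 30 mm across up to 50 mm (grip it there, from above), then a slightly narrower top; about 60 g; origin at the centre of its underside, z up along its axis
- knob_blue: the blue moulded rubber knob, loose, standing upright on the plate of its colour on the cooling rack; round, 56 mm tall: a foot flange 40 mm across and 8 mm high, above it a plain cylinder 30 mm across up to 50 mm (grip it there, from above), then a slightly narrower top; about 60 g; origin at the centre of its underside, z up along its axis
- knob_black: the black moulded rubber knob, loose, standing upright on the plate of its colour on the cooling rack; round, 56 mm tall: a foot flange 40 mm across and 8 mm high, above it a plain cylinder 30 mm across up to 50 mm (grip it there, from above), then a slightly narrower top; about 60 g; origin at the centre of its underside, z up along its axis
- plate_magenta: fixed aluminium plate, 80 x 64 x 6 mm, two magenta stripes, on the cooling rack; it stays. Origin: centre of its underside, 22 mm above the table (top at 28). y axis: along the row, roughly to the robot's left. The four plates lie in one row at 75 mm pitch, in any order
- plate_green: fixed aluminium plate, 80 x 64 x 6 mm, two green stripes, on the cooling rack; it stays. Origin: centre of its underside, 22 mm above the table (top at 28). y axis: along the row, roughly to the robot's left. The four plates lie in one row at 75 mm pitch, in any order
- plate_blue: fixed aluminium plate, 80 x 64 x 6 mm, two blue stripes, on the cooling rack; it stays. Origin: centre of its underside, 22 mm above the table (top at 28). y axis: along the row, roughly to the robot's left. The four plates lie in one row at 75 mm pitch, in any order
- plate_black: fixed aluminium plate, 80 x 64 x 6 mm, two black stripes, on the cooling rack; it stays. Origin: centre of its underside, 22 mm above the table (top at 28). y axis: along the row, roughly to the robot's left. The four plates lie in one row at 75 mm pitch, in any order
- rack_yellow: yellow block 88 x 30 x 10 mm fixed on the left or the right end of the cooling rack (a grey block is on the other); it marks the rack's yellow end. Origin: centre of its underside, top 30 mm above the table; the plates' centres are 72.5, 147.5, 222.5 and 297.5 mm from it along the row
- tray: fixed white inspection tray, 88 (x) x 400 (y) mm, four open pockets in a row at x = 0, y = 112.5, 37.5, -37.5, -112.5 mm; each 62 x 62 mm, floor 12, wall tops 20 mm above the table. Origin: its centre, at table height; y axis along the row, to the tray's yellow end (always at the robot's left; other end grey, both 30 mm high). Nearer or farther than the rack, parallel within 15 degrees
Things that resemble listed ones, but are neither listed nor needed, are in the scene too. Of the things shaped like the knob_blue, the blue one is meant. Several things have the shape of the knob_green; the one meant has the colours described above.

How it is judged:
By the outcome, as a careful person would: the job done as asked, in the order asked, and still so for the second after the job is handed in, with the robot touching nothing.
It also fails if it takes over 90 s, if anything falls off the work surface, if the arm or the gripper's body presses on something with over 40 N, if the wrist force passes 120 N, or if a joint passes its speed limit or range.

## Working session

There is one attempt and no reset: what is moved stays moved. The work goes in short steps, Python scripts to look and compute and a tool call to move; the robot and the scene stay as the last step left them, time stands still between calls to the robot, and variables do not carry over. Pictures are saved under pics/ and viewed, at most 14 in all, crops included, and the job is handed in when it is done.

Besides the shell and the picture viewer there is one more tool, called after ">>>" in YAML: its name, and indented under it one key for each argument. arm_command: Moves the arm, as the interface text tells. Its arguments: {"type":"object","properties":{"deltas":{"type":"array"}},"required":["deltas"]}

```bash
mkdir -p pics; cat > h.py <<'E'
import numpy as np, cv2
from cell import *
def snap(n,tag):
    im,d=get_image(n); np.savez(f'{tag}.npz',im=im,d=d); cv2.imwrite(f'pics/{tag}.png',im[:,:,::-1]); return im,d
def rays(n,uv):
    p=camera_params(n);K=np.array(p['camera_matrix']);T=np.array(p['extrinsics'])
    D=(np.atleast_2d(np.array(uv,float))-K[[0,1],2])/[K[0,0],K[1,1]]
    x=D.copy()
    for _ in range(20): x=D/(1+p['k1']*(x**2).sum(1,keepdims=True))
    return T[:3,3],np.c_[x,np.ones(len(x))],T
def onplane(n,uv,z):
    o,r,T=rays(n,uv); w=r@T[:3,:3].T; return o+w*((z-o[2])/w[:,2])[:,None]
def bydepth(n,uv,d):
    o,r,T=rays(n,uv); return o+(r*np.array(d)[:,None])@T[:3,:3].T
E
python3 - <<'E'
from h import *
for n in('top','side'):
    snap(n,n+'0'); p=camera_params(n); print(p['k1'],np.round(p['extrinsics'],2).tolist(),np.round(p['camera_matrix'],1).tolist())
s=read_state(); print(s)
E
```

```text
-0.07090845992413611 [[0.01, -0.98, 0.2, 463.17], [-1.0, -0.01, -0.01, -119.71], [0.02, -0.2, -0.98, 844.81], [0.0, 0.0, 0.0, 1.0]] [[380.0, 0.0, 319.3], [0.0, 380.0, 200.8], [0.0, 0.0, 1.0]]
-0.12503730700334012 [[-0.97, -0.14, 0.19, 413.71], [-0.24, 0.6, -0.77, 674.99], [-0.01, -0.79, -0.61, 694.65], [0.0, 0.0, 0.0, 1.0]] [[514.8, 0.0, 322.8], [0.0, 514.8, 195.1], [0.0, 0.0, 1.0]]
{'clock': 0.1, 'qpos': array([-1.40978165,  0.62922301,  0.03845501,  1.51824367, -0.02700286,
        0.99630755, -0.01998095]), 'qd': array([-4.09501987e-04, -2.22181425e-03, -5.50333591e-04, -4.34658848e-04,
        5.30703891e-05, -4.32393432e-04, -3.68362879e-05]), 'tau': array([ 3.10310606e-03, -5.64533257e+01,  1.23069227e+00, -1.93972117e+01,
        1.13805901e-02,  5.47631949e-03,  9.43742577e-07]), 'eef_pos': array([146.02036941, 632.82570475, 230.50886289]), 'tool_rot': array([-3.13992933e+00,  1.81695629e-05,  2.91478775e+00]), 'force': array([-0.05877273,  0.29542822, -0.26544452]), 'torque': array([ 0.05622842, -0.02861046, -0.0010069 ]), 'gripper_force': 0.0, 'width': 85.78878938366233}
```

View pics/top0.png

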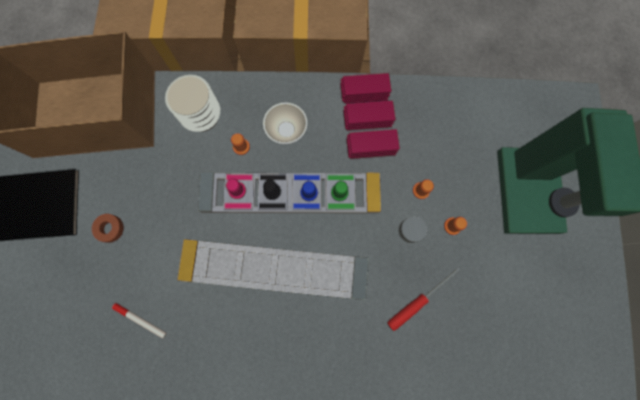

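View pics/side0.png

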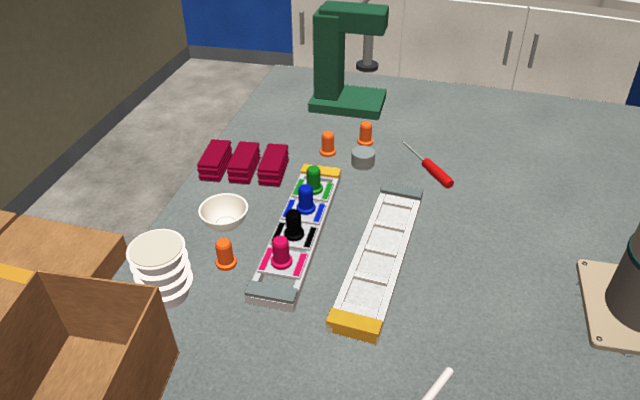

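The top view shows the rack with knobs magenta (235,188), black (271,189), blue (309,190) and green (340,190), its yellow end at (373,192) on the right. The tray's yellow end is at (188,260) on the left. The three orange knobs at (240,144), (424,188) and (456,226) are look-alikes off the rack. Going by the listed colours, green goes in pocket 1 (leftmost), then blue, black and magenta.

```bash
cat > meas.py <<'E'
from h import *
def cloud(n,tag):
    z=np.load(tag+'.npz'); im,d=z['im'],z['d']; v,u=np.mgrid[:400,:640]
    P=bydepth(n,np.c_[u.ravel(),v.ravel()],d.ravel()).reshape(400,640,3); P[d==0]=np.nan
    return im,cv2.cvtColor(im,cv2.COLOR_RGB2HSV).astype(int),P
C=dict(magenta=lambda h,s,v:(h>160)&(h<176)&(s>150)&(v>80),green=lambda h,s,v:(h>45)&(h<75)&(s>130),
 blue=lambda h,s,v:(h>108)&(h<130)&(s>130),black=lambda h,s,v:(v<45),orange=lambda h,s,v:(h>5)&(h<15)&(s>150)&(v>120))
def tri(a,b):
    o1,r1,T1=rays('top',[a]);o2,r2,T2=rays('side',[b])
    w1=T1[:3,:3]@r1[0];w2=T2[:3,:3]@r2[0]
    s=np.linalg.lstsq(np.c_[w1,-w2],o2-o1,rcond=None)[0]
    p,q=o1+s[0]*w1,o2+s[1]*w2; return (p+q)/2,np.linalg.norm(p-q)
E
python3 - <<'E'
from meas import *
cl={n:cloud(n,n+'0') for n in('top','side')}
for c in('green','blue','black','magenta'):
    cen={}
    for n in cl:
        im,H,P=cl[n]
        m=C[c](H[...,0],H[...,1],H[...,2])&(P[...,0]>500)&(P[...,0]<690)&(abs(P[...,1]+80)<200)
        up=m&(P[...,2]>45); Q=P[up]
        t=up&(P[...,2]>np.nanpercentile(Q[:,2],98)-4); v,u=np.nonzero(t)
        cen[n]=((u.min()+u.max())/2,(v.min()+v.max())/2); 
        Qt=P[t]; print(c,n,up.sum(),t.sum(),'top z %.1f'%np.median(Qt[:,2]),'xy',((Qt.max(0)+Qt.min(0))/2)[:2].round(1),'ext',np.ptp(Qt,axis=0).round(1),'all',Q.min(0).round(0),Q.max(0).round(0), np.round(cen[n],1))
    p,e=tri(cen['top'],cen['side']); print('  tri',p.round(1),'gap %.1f'%e)
im,H,P=cl['top']
for nm,m in dict(white=(H[...,1]<40)&(H[...,2]>125)&(P[...,0]<530)&(P[...,0]>300)&(abs(P[...,1])<350),yel=(H[...,0]>17)&(H[...,0]<28)&(H[...,1]>150)&(P[...,0]<690)).items():
    k,L,S,_=cv2.connectedComponentsWithStats(m.astype(np.uint8))
    for i in range(1,k):
        if S[i,4]>150:
            Q=P[L==i]; z=np.nanpercentile(Q[:,2],90); v,u=np.nonzero(L==i)
            q=onplane('top',np.c_[u,v],z)[:,:2].astype(np.float32)
            print(nm,S[i],np.nanpercentile(Q[:,2],[10,50,90]).round(1),cv2.minAreaRect(q))
E
python3 -c "
import cv2;a=cv2.imread('pics/top0.png')[125:310,170:480];cv2.imwrite('pics/c1.png',cv2.resize(a,None,fx=2.5,fy=2.5,interpolation=2))"
```

```text
green top 137 87 top z 84.5 xy [ 645.9 -173.4] ext [21.3 22.8  4.3] all [ 632. -187.   45.] [ 657. -160.   87.] [340.5 187. ]
green side 242 67 top z 81.7 xy [ 645.9 -171.8] ext [22.  24.9  4.3] all [ 631. -184.   45.] [ 657. -155.   84.] [312.5 169. ]
  tri [ 647.  -173.7   79.5] gap 0.1
blue top 176 85 top z 84.5 xy [ 644.9 -108.5] ext [21.5 24.7  4.7] all [ 631. -121.   46.] [658. -94.  88.] [309. 187.]
blue side 302 96 top z 81.8 xy [645.9 -66.7] ext [ 27.1 101.8   5.4] all [ 630. -163.   45.] [660.  -9.  85.] [298.  199.5]
  tri [ 657.3 -107.6   46.4] gap 6.6
black top 185 100 top z 84.8 xy [647.9 -27.2] ext [25.8 22.8  4.2] all [633. -42.  45.] [662. -16.  87.] [269.5 185. ]
black side 303 88 top z 81.9 xy [645.3 -22.9] ext [22.9 22.9  5.5] all [631. -34.  45.] [658.  -7.  85.] [292.5 214. ]
  tri [648.3 -26.6  77.4] gap 2.4
magenta top 193 90 top z 84.9 xy [647.8  50.1] ext [23.7 21.   4.5] all [634.  36.  45.] [663.  61.  88.] [232.  184.5]
magenta side 371 116 top z 83.3 xy [647.2  53.7] ext [25.4 24.4  5. ] all [633.  41.  45.] [661.  69.  86.] [279. 240.]
  tri [648.7  51.   80.6] gap 0.1
white [ 192  244  162   54 6501] [11.  14.8 21.3] ((478.7557678222656, -34.04603576660156), (340.0443420410156, 88.52623748779297), 85.14633178710938)
white [126 312  39  26 279] [ 8.3 13.1 15.4] ((356.7961120605469, 235.63873291015625), (94.50773620605469, 13.442610740661621), 63.036102294921875)
yel [367 174  13  37 419] [28.9 30.6 32.5] ((648.4820556640625, -248.78379821777344), (81.29507446289062, 25.177631378173828), 1.2184003591537476)
yel [179 240  18  41 482] [28.6 30.3 32. ] ((494.615478515625, 148.32879638671875), (26.631633758544922, 82.83689880371094), 84.90767669677734)
```

View pics/c1.png

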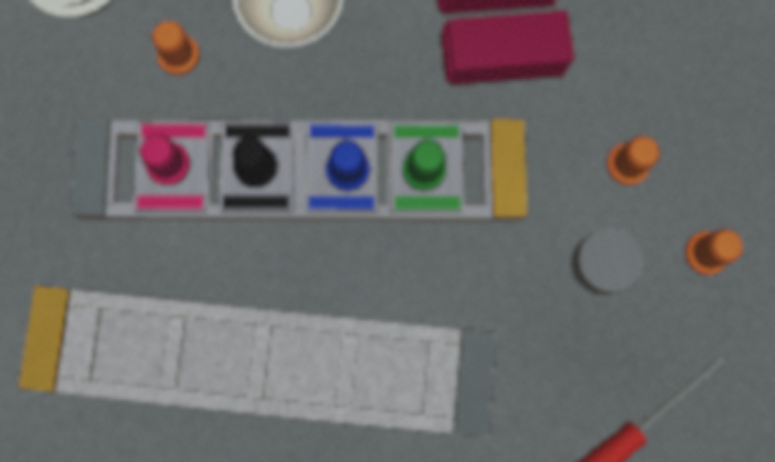

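The crop confirms it: green is on green and beside the rack's yellow end, then blue, black and magenta. The tray pockets are empty. Knob tops measure about 84 mm high, which matches 28 + 56.

Pockets from the yellow end: (488.6,77), (482,2.5), (476,-72) and (469.5,-147). I'll grip across the row (tool y along world x) to clear the neighbouring knobs.

>>> arm_command:
  deltas:
    - {"dx": 0.015, "dy": -0.01, "yaw": -3}
    - {"dx": 0.045, "dy": -0.03, "yaw": -7}
    - {"dx": 0.08, "dy": -0.055, "yaw": -11}
    - {"dx": 0.115, "dy": -0.08, "yaw": -15}
    - {"dx": 0.15, "dy": -0.105, "yaw": -19}
    - {"dx": 0.185, "dy": -0.13, "yaw": -24}
    - {"dx": 0.22, "dy": -0.16, "yaw": -29}
    - {"dx": 0.25, "dy": -0.195, "yaw": -34}
    - {"dx": 0.28, "dy": -0.23, "yaw": -39}
    - {"dx": 0.305, "dy": -0.27, "yaw": -44}
    - {"dx": 0.33, "dy": -0.31, "yaw": -49}
    - {"dx": 0.35, "dy": -0.35, "yaw": -54}
    - {"dx": 0.365, "dy": -0.39, "yaw": -59}
    - {"dx": 0.38, "dy": -0.43, "yaw": -64}
    - {"dx": 0.395, "dy": -0.47, "yaw": -69}
    - {"dx": 0.41, "dy": -0.51, "yaw": -73}
    - {"dx": 0.425, "dy": -0.545, "yaw": -77}
    - {"dx": 0.435, "dy": -0.57, "yaw": -77}
    - {"dx": 0.44, "dy": -0.58, "yaw": -77}
    - {"dx": 0.44, "dy": -0.58, "yaw": -77}

```text
invalid input at $.deltas[0]: expected keys dx, dy, dz, yaw, jaw
```

```bash
python3 - <<'E'
from meas import *
# heights from both depth views: plates (grey/white on rack) and pocket floors
for n in('top','side'):
    im,H,P=cloud(n,n+'0')
    for x,y in[(488.6,77),(482,2.5),(476,-72),(469.5,-147)]:
        m=np.hypot(P[...,0]-x,P[...,1]-y)<20; print(n,'pocket',np.nanmedian(P[m][:,2]).round(1),end=' ')
    for y in(-173,-108,-26,50):
        m=(abs(P[...,0]-616)<5)&(abs(P[...,1]-y)<20)&(P[...,2]<45); print('plate',np.nanmedian(P[m][:,2]).round(1),end=' ')
    # knob cylinder side extents in rows (y) 
    for c in('green','blue','black','magenta'):
        m=C[c](H[...,0],H[...,1],H[...,2])&(P[...,0]>620)&(P[...,0]<675)&(abs(P[...,1]+60)<140)&(P[...,2]>75)
        Q=P[m]
        if c=='blue': Q=Q[abs(Q[:,1]+108)<25]
        if c=='black': Q=Q[abs(Q[:,1]+26)<25]
        print(c,((np.percentile(Q,3,0)+np.percentile(Q,97,0))/2).round(1)[:2],end=' ')
    print()
E
```

```text
top pocket 12.3 top pocket 12.0 top pocket 12.3 top pocket 12.1 plate 29.2 plate 29.1 plate 29.3 plate 29.3 green [ 644.  -173.5] blue [ 644.2 -107.6] black [646.4 -28. ] magenta [647.8  48.7] 
side pocket 10.3 side pocket 10.7 side pocket 11.0 side pocket 10.0 plate 26.2 plate 26.5 plate 26.7 plate 27.5 green [ 644.6 -169.8] blue [ 643.1 -103.9] black [645.  -21.6] magenta [646.6  54.2]
```

Both views agree on heights: plates about 28 mm, pocket floors about 11.5 mm, both matching the text. The move was refused because every key is required, so I'll resend it.

>>> arm_command:
  deltas:
    - {"dx": 0.015, "dy": -0.01, "dz": 0, "yaw": -3, "jaw": 1}
    - {"dx": 0.045, "dy": -0.03, "dz": 0, "yaw": -7, "jaw": 1}
    - {"dx": 0.08, "dy": -0.055, "dz": 0, "yaw": -11, "jaw": 1}
    - {"dx": 0.115, "dy": -0.08, "dz": 0, "yaw": -15, "jaw": 1}
    - {"dx": 0.15, "dy": -0.105, "dz": 0, "yaw": -19, "jaw": 1}
    - {"dx": 0.185, "dy": -0.13, "dz": 0, "yaw": -24, "jaw": 1}
    - {"dx": 0.22, "dy": -0.16, "dz": 0, "yaw": -29, "jaw": 1}
    - {"dx": 0.25, "dy": -0.195, "dz": 0, "yaw": -34, "jaw": 1}
    - {"dx": 0.28, "dy": -0.23, "dz": 0, "yaw": -39, "jaw": 1}
    - {"dx": 0.305, "dy": -0.27, "dz": 0, "yaw": -44, "jaw": 1}
    - {"dx": 0.33, "dy": -0.31, "dz": 0, "yaw": -49, "jaw": 1}
    - {"dx": 0.35, "dy": -0.35, "dz": 0, "yaw": -54, "jaw": 1}
    - {"dx": 0.365, "dy": -0.39, "dz": 0, "yaw": -59, "jaw": 1}
    - {"dx": 0.38, "dy": -0.43, "dz": 0, "yaw": -64, "jaw": 1}
    - {"dx": 0.395, "dy": -0.47, "dz": 0, "yaw": -69, "jaw": 1}
    - {"dx": 0.41, "dy": -0.51, "dz": 0, "yaw": -73, "jaw": 1}
    - {"dx": 0.425, "dy": -0.545, "dz": 0, "yaw": -77, "jaw": 1}
    - {"dx": 0.435, "dy": -0.57, "dz": 0, "yaw": -77, "jaw": 1}
    - {"dx": 0.44, "dy": -0.58, "dz": 0, "yaw": -77, "jaw": 1}
    - {"dx": 0.44, "dy": -0.58, "dz": 0, "yaw": -77, "jaw": 1}

```text
clock: 2.1
eef_pos: [586.2, 50.9, 231.3]
tool_rot: [3.142, 0.001, 1.566]
force: [-0.7, -0.9, -0.1]
width: 85.5
gripper_force: 0.0
```

>>> arm_command:
  deltas:
    - {"dx": 0.005, "dy": -0.02, "dz": 0, "yaw": 0, "jaw": 1}
    - {"dx": 0.015, "dy": -0.055, "dz": -0.01, "yaw": 0, "jaw": 1}
    - {"dx": 0.025, "dy": -0.095, "dz": -0.03, "yaw": 0, "jaw": 1}
    - {"dx": 0.035, "dy": -0.135, "dz": -0.05, "yaw": 0, "jaw": 1}
    - {"dx": 0.045, "dy": -0.175, "dz": -0.07, "yaw": 0, "jaw": 1}
    - {"dx": 0.055, "dy": -0.205, "dz": -0.09, "yaw": 0, "jaw": 1}
    - {"dx": 0.059, "dy": -0.222, "dz": -0.1, "yaw": 0, "jaw": 1}
    - {"dx": 0.059, "dy": -0.226, "dz": -0.1, "yaw": 0, "jaw": 1}
    - {"dx": 0.059, "dy": -0.226, "dz": -0.1, "yaw": 0, "jaw": 1}
    - {"dx": 0.059, "dy": -0.226, "dz": -0.1, "yaw": 0, "jaw": 1}

```text
clock: 3.1
eef_pos: [645.9, -169.7, 132.4]
tool_rot: [3.14, -0.002, 1.574]
force: [0.7, -0.1, 0.1]
width: 85.5
gripper_force: 0.0
```

>>> arm_command:
  deltas:
    - {"dx": 0, "dy": 0, "dz": -0.01, "yaw": 0, "jaw": 1}
    - {"dx": 0, "dy": 0, "dz": -0.025, "yaw": 0, "jaw": 1}
    - {"dx": 0, "dy": 0, "dz": -0.045, "yaw": 0, "jaw": 1}
    - {"dx": 0, "dy": 0, "dz": -0.065, "yaw": 0, "jaw": 1}
    - {"dx": 0, "dy": 0, "dz": -0.08, "yaw": 0, "jaw": 1}
    - {"dx": 0, "dy": 0, "dz": -0.09, "yaw": 0, "jaw": 1}
    - {"dx": 0, "dy": 0, "dz": -0.09, "yaw": 0, "jaw": 1}
    - {"dx": 0, "dy": 0, "dz": -0.09, "yaw": 0, "jaw": 1}

```text
clock: 3.9
eef_pos: [645.4, -172.7, 41.5]
tool_rot: [3.141, 0.0, 1.571]
force: [0.6, -0.1, 0.1]
width: 85.3
gripper_force: 0.0
```

```bash
python3 - <<'E'
from h import *
s=read_state(); print(s['eef_pos'],s['tool_rot'],s['force'])
a,_=snap('side','s1'); b,_=snap('top','t1')
f=lambda x:cv2.resize(x[:,:,::-1],(480,375),interpolation=cv2.INTER_CUBIC)
cv2.imwrite('pics/c2.png',np.hstack([f(a[120:270,220:412]),f(b[130:255,270:430])])[:,:800] if 0 else cv2.resize(np.hstack([f(a[120:270,220:412]),f(b[130:255,270:430])]),(800,312)))
E
```

```text
[ 645.40558367 -172.74500576   41.50631491] [3.14116271e+00 2.00825579e-04 1.57085634e+00] [ 0.56627089 -0.09387511  0.08150993]
```

View pics/c2.png

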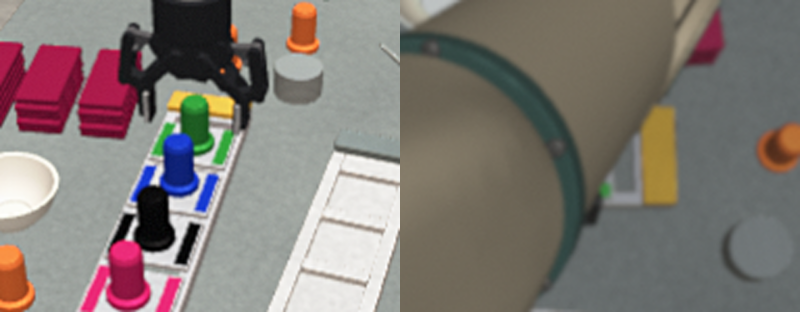

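The fingers straddle the green knob (crop pixel 195,115), clear of the flange and the blue knob. I'll close and lift a little.

>>> arm_command:
  deltas:
    - {"dx": 0, "dy": 0, "dz": 0, "yaw": 0, "jaw": 0.6}
    - {"dx": 0, "dy": 0, "dz": 0, "yaw": 0, "jaw": 0.4}
    - {"dx": 0, "dy": 0, "dz": 0, "yaw": 0, "jaw": 0.3}
    - {"dx": 0, "dy": 0, "dz": 0, "yaw": 0, "jaw": 0.2}
    - {"dx": 0, "dy": 0, "dz": 0, "yaw": 0, "jaw": 0.2}
    - {"dx": 0, "dy": 0, "dz": 0, "yaw": 0, "jaw": 0.1}
    - {"dx": 0, "dy": 0, "dz": 0, "yaw": 0, "jaw": 0.1}
    - {"dx": 0, "dy": 0, "dz": 0, "yaw": 0, "jaw": 0.1}

```text
clock: 4.8
eef_pos: [645.5, -172.7, 41.8]
tool_rot: [3.141, 0.0, 1.571]
force: [-0.2, 0.1, 5.5]
width: 28.6
gripper_force: 59.5
```

>>> arm_command:
  deltas:
    - {"dx": 0, "dy": 0, "dz": 0.01, "yaw": 0, "jaw": 0.1}
    - {"dx": 0, "dy": 0, "dz": 0.03, "yaw": 0, "jaw": 0.1}
    - {"dx": 0, "dy": 0, "dz": 0.055, "yaw": 0, "jaw": 0.1}
    - {"dx": 0, "dy": 0, "dz": 0.075, "yaw": 0, "jaw": 0.1}
    - {"dx": -0.005, "dy": 0.008, "dz": 0.085, "yaw": 0, "jaw": 0.1}
    - {"dx": -0.02, "dy": 0.025, "dz": 0.09, "yaw": 0, "jaw": 0.1}
    - {"dx": -0.035, "dy": 0.05, "dz": 0.09, "yaw": 0, "jaw": 0.1}
    - {"dx": -0.053, "dy": 0.08, "dz": 0.09, "yaw": 0, "jaw": 0.1}
    - {"dx": -0.072, "dy": 0.11, "dz": 0.09, "yaw": 0, "jaw": 0.1}
    - {"dx": -0.09, "dy": 0.14, "dz": 0.09, "yaw": 0, "jaw": 0.1}
    - {"dx": -0.11, "dy": 0.17, "dz": 0.09, "yaw": 0, "jaw": 0.1}
    - {"dx": -0.127, "dy": 0.2, "dz": 0.085, "yaw": 0, "jaw": 0.1}
    - {"dx": -0.142, "dy": 0.225, "dz": 0.075, "yaw": 0, "jaw": 0.1}
    - {"dx": -0.152, "dy": 0.242, "dz": 0.06, "yaw": 0, "jaw": 0.1}
    - {"dx": -0.1565, "dy": 0.2495, "dz": 0.045, "yaw": 0, "jaw": 0.1}
    - {"dx": -0.1565, "dy": 0.2495, "dz": 0.03, "yaw": 0, "jaw": 0.1}
    - {"dx": -0.1565, "dy": 0.2495, "dz": 0.02, "yaw": 0, "jaw": 0.1}
    - {"dx": -0.1565, "dy": 0.2495, "dz": 0.02, "yaw": 0, "jaw": 0.1}
    - {"dx": -0.1565, "dy": 0.2495, "dz": 0.02, "yaw": 0, "jaw": 0.1}

```text
clock: 6.7
eef_pos: [488.5, 76.5, 61.4]
tool_rot: [-3.141, 0.0, 1.57]
force: [-0.7, -0.8, -0.8]
width: 28.7
gripper_force: 59.2
```

```bash
python3 - <<'E'
from h import *
a,_=snap('side','s2')
cv2.imwrite('pics/c3.png',cv2.resize(a[150:350,230:480,::-1],(750,600),interpolation=cv2.INTER_CUBIC))
E
```

```text
(no output)
```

View pics/c3.png

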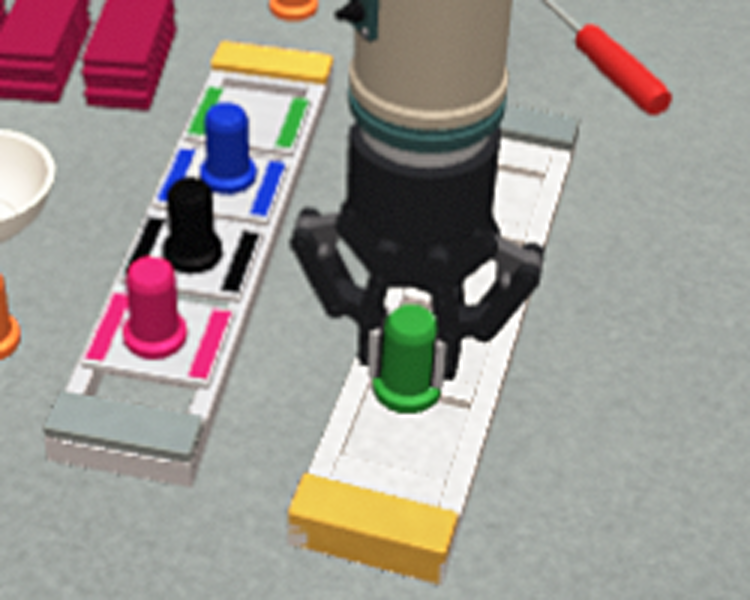

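The green knob is held upright at (410,350) in the crop, over the pocket next to the tray's yellow end. I'll lower it, release and rise.

>>> arm_command:
  deltas:
    - {"dx": 0, "dy": 0, "dz": -0.01, "yaw": 0, "jaw": 0.1}
    - {"dx": 0, "dy": 0, "dz": -0.02, "yaw": 0, "jaw": 0.1}
    - {"dx": 0, "dy": 0, "dz": -0.028, "yaw": 0, "jaw": 0.1}
    - {"dx": 0, "dy": 0, "dz": -0.033, "yaw": 0, "jaw": 0.1}
    - {"dx": 0, "dy": 0, "dz": -0.035, "yaw": 0, "jaw": 0.1}
    - {"dx": 0, "dy": 0, "dz": -0.035, "yaw": 0, "jaw": 0.1}
    - {"dx": 0, "dy": 0, "dz": -0.035, "yaw": 0, "jaw": 0.1}
    - {"dx": 0, "dy": 0, "dz": -0.035, "yaw": 0, "jaw": 0.1}

```text
clock: 7.55
eef_pos: [488.8, 76.9, 26.4]
tool_rot: [3.141, -0.0, 1.571]
force: [-0.4, -0.7, -1.6]
width: 28.6
gripper_force: 59.2
```

>>> arm_command:
  deltas:
    - {"dx": 0, "dy": 0, "dz": -0.001, "yaw": 0, "jaw": 0.1}
    - {"dx": 0, "dy": 0, "dz": -0.0015, "yaw": 0, "jaw": 0.1}
    - {"dx": 0, "dy": 0, "dz": -0.0015, "yaw": 0, "jaw": 0.1}
    - {"dx": 0, "dy": 0, "dz": -0.0015, "yaw": 0, "jaw": 0.45}
    - {"dx": 0, "dy": 0, "dz": -0.0015, "yaw": 0, "jaw": 0.6}
    - {"dx": 0, "dy": 0, "dz": -0.0015, "yaw": 0, "jaw": 0.8}
    - {"dx": 0, "dy": 0, "dz": -0.0015, "yaw": 0, "jaw": 0.9}
    - {"dx": 0, "dy": 0, "dz": -0.0015, "yaw": 0, "jaw": 0.9}
    - {"dx": 0, "dy": 0, "dz": -0.0015, "yaw": 0, "jaw": 0.9}
    - {"dx": 0, "dy": 0, "dz": 0.01, "yaw": 0, "jaw": 0.9}
    - {"dx": 0, "dy": 0, "dz": 0.03, "yaw": 0, "jaw": 0.9}
    - {"dx": 0, "dy": 0, "dz": 0.055, "yaw": 0, "jaw": 0.9}
    - {"dx": 0, "dy": 0, "dz": 0.08, "yaw": 0, "jaw": 0.9}
    - {"dx": 0, "dy": 0, "dz": 0.1, "yaw": 0, "jaw": 0.95}
    - {"dx": 0, "dy": 0, "dz": 0.105, "yaw": 0, "jaw": 1}
    - {"dx": 0, "dy": 0, "dz": 0.105, "yaw": 0, "jaw": 1}

```text
clock: 9.15
eef_pos: [489.1, 77.1, 132.3]
tool_rot: [3.14, -0.001, 1.571]
force: [-0.7, 0.5, -0.8]
width: 85.5
gripper_force: 0.0
```

```bash
python3 - <<'E'
from meas import *
a,_=snap('side','s3')
cv2.imwrite('pics/c4.png',cv2.resize(a[150:350,230:480,::-1],(750,600),interpolation=cv2.INTER_CUBIC))
for tag in('s2','s3'):
    im,H,P=cloud('side',tag)
    for c in C:
        m=C[c](H[...,0],H[...,1],H[...,2])&(P[...,0]>450)&(P[...,0]<690)&(abs(P[...,1]+50)<170)&(P[...,2]>50); Q=P[m]
        if len(Q)>20:
            z=np.percentile(Q[:,2],97); t=Q[Q[:,2]>z-4]; print(tag,c,len(t),z.round(1),np.median(t,0).round(1),((t.min(0)+t.max(0))/2)[:2].round(1))
E
```

```text
s2 magenta 123 84.8 [647.3  53.9  82.9] [647.5  53.2]
s2 green 133 103.9 [489.   79.5 102.2] [488.2  77.3]
s2 blue 98 83.1 [ 645.5 -100.3   81.8] [646.  -66.3]
s2 black 205 232.8 [502.  108.  232.3] [490.4  93.5]
s3 magenta 121 84.5 [647.1  52.9  83. ] [647.2  53.2]
s3 green 123 68.5 [489.6  79.8  66.4] [489.6  78.3]
s3 blue 11 193.7 [562.7  89.3 196.8] [563.4  89.1]
s3 black 248 303.8 [502.6 108.7 303.2] [489.5  92.5]
```

View pics/c4.png

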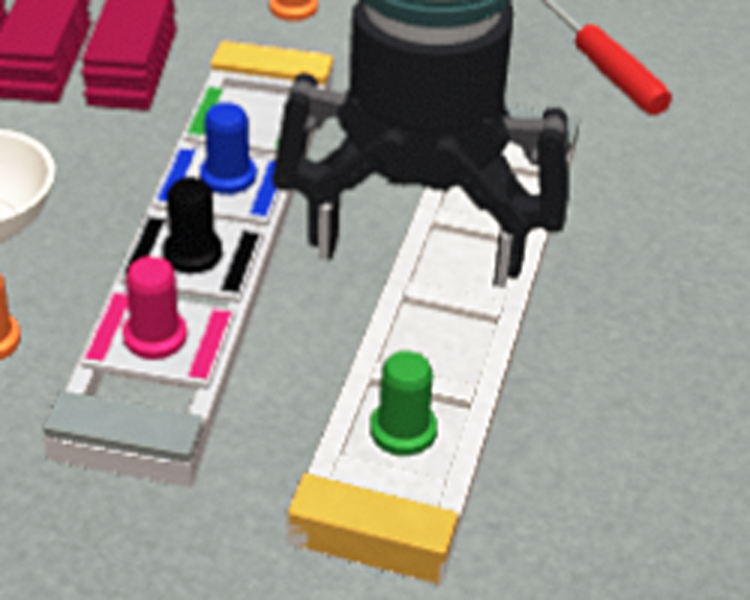

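Green stands upright in pocket 1, at (403,425) in the crop, with its top at 66–68 mm (expected 68). Next is blue.

>>> arm_command:
  deltas:
    - {"dx": 0.01, "dy": -0.012, "dz": 0, "yaw": 0, "jaw": 1}
    - {"dx": 0.03, "dy": -0.035, "dz": 0, "yaw": 0, "jaw": 1}
    - {"dx": 0.055, "dy": -0.065, "dz": 0, "yaw": 0, "jaw": 1}
    - {"dx": 0.08, "dy": -0.095, "dz": 0, "yaw": 0, "jaw": 1}
    - {"dx": 0.105, "dy": -0.125, "dz": 0, "yaw": 0, "jaw": 1}
    - {"dx": 0.13, "dy": -0.155, "dz": 0, "yaw": 0, "jaw": 1}
    - {"dx": 0.148, "dy": -0.175, "dz": 0, "yaw": 0, "jaw": 1}
    - {"dx": 0.1565, "dy": -0.1835, "dz": 0, "yaw": 0, "jaw": 1}
    - {"dx": 0.1565, "dy": -0.1835, "dz": 0, "yaw": 0, "jaw": 1}
    - {"dx": 0.1565, "dy": -0.1835, "dz": 0, "yaw": 0, "jaw": 1}
    - {"dx": 0.1565, "dy": -0.1835, "dz": 0, "yaw": 0, "jaw": 1}
    - {"dx": 0.1565, "dy": -0.1835, "dz": -0.01, "yaw": 0, "jaw": 1}
    - {"dx": 0.1565, "dy": -0.1835, "dz": -0.03, "yaw": 0, "jaw": 1}
    - {"dx": 0.1565, "dy": -0.1835, "dz": -0.05, "yaw": 0, "jaw": 1}
    - {"dx": 0.1565, "dy": -0.1835, "dz": -0.07, "yaw": 0, "jaw": 1}
    - {"dx": 0.1565, "dy": -0.1835, "dz": -0.085, "yaw": 0, "jaw": 1}
    - {"dx": 0.1565, "dy": -0.1835, "dz": -0.09, "yaw": 0, "jaw": 1}
    - {"dx": 0.1565, "dy": -0.1835, "dz": -0.09, "yaw": 0, "jaw": 1}
    - {"dx": 0.1565, "dy": -0.1835, "dz": -0.09, "yaw": 0, "jaw": 1}

```text
clock: 11.1
eef_pos: [645.7, -106.7, 42.0]
tool_rot: [3.14, 0.0, 1.571]
force: [-1.0, -0.4, 1.0]
width: 85.4
gripper_force: 0.0
```

>>> arm_command:
  deltas:
    - {"dx": 0, "dy": 0, "dz": 0, "yaw": 0, "jaw": 0.6}
    - {"dx": 0, "dy": 0, "dz": 0, "yaw": 0, "jaw": 0.4}
    - {"dx": 0, "dy": 0, "dz": 0, "yaw": 0, "jaw": 0.3}
    - {"dx": 0, "dy": 0, "dz": 0, "yaw": 0, "jaw": 0.2}
    - {"dx": 0, "dy": 0, "dz": 0, "yaw": 0, "jaw": 0.2}
    - {"dx": 0, "dy": 0, "dz": 0, "yaw": 0, "jaw": 0.1}
    - {"dx": 0, "dy": 0, "dz": 0, "yaw": 0, "jaw": 0.1}
    - {"dx": 0, "dy": 0, "dz": 0, "yaw": 0, "jaw": 0.1}

```text
clock: 11.9
eef_pos: [645.6, -106.8, 42.0]
tool_rot: [3.141, 0.0, 1.571]
force: [-0.8, 0.1, 5.6]
width: 28.5
gripper_force: 59.5
```

>>> arm_command:
  deltas:
    - {"dx": 0, "dy": 0, "dz": 0.01, "yaw": 0, "jaw": 0.1}
    - {"dx": 0, "dy": 0, "dz": 0.03, "yaw": 0, "jaw": 0.1}
    - {"dx": 0, "dy": 0, "dz": 0.055, "yaw": 0, "jaw": 0.1}
    - {"dx": 0, "dy": 0, "dz": 0.075, "yaw": 0, "jaw": 0.1}
    - {"dx": -0.008, "dy": 0.005, "dz": 0.085, "yaw": 0, "jaw": 0.1}
    - {"dx": -0.025, "dy": 0.015, "dz": 0.09, "yaw": 0, "jaw": 0.1}
    - {"dx": -0.045, "dy": 0.03, "dz": 0.09, "yaw": 0, "jaw": 0.1}
    - {"dx": -0.07, "dy": 0.047, "dz": 0.09, "yaw": 0, "jaw": 0.1}
    - {"dx": -0.095, "dy": 0.064, "dz": 0.09, "yaw": 0, "jaw": 0.1}
    - {"dx": -0.12, "dy": 0.081, "dz": 0.085, "yaw": 0, "jaw": 0.1}
    - {"dx": -0.142, "dy": 0.096, "dz": 0.075, "yaw": 0, "jaw": 0.1}
    - {"dx": -0.157, "dy": 0.106, "dz": 0.06, "yaw": 0, "jaw": 0.1}
    - {"dx": -0.163, "dy": 0.1095, "dz": 0.045, "yaw": 0, "jaw": 0.1}
    - {"dx": -0.163, "dy": 0.1095, "dz": 0.03, "yaw": 0, "jaw": 0.1}
    - {"dx": -0.163, "dy": 0.1095, "dz": 0.02, "yaw": 0, "jaw": 0.1}
    - {"dx": -0.163, "dy": 0.1095, "dz": 0.02, "yaw": 0, "jaw": 0.1}
    - {"dx": -0.163, "dy": 0.1095, "dz": 0.02, "yaw": 0, "jaw": 0.1}

```text
clock: 13.6
eef_pos: [482.0, 2.7, 61.4]
tool_rot: [-3.141, 0.0, 1.571]
force: [1.1, 0.9, -1.0]
width: 28.1
gripper_force: 59.1
```

```bash
python3 - <<'E'
from h import *
a,_=snap('side','s4')
cv2.imwrite('pics/c5.png',cv2.resize(a[150:350,230:480,::-1],(750,600),interpolation=cv2.INTER_CUBIC))
E
```

```text
(no output)
```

View pics/c5.png

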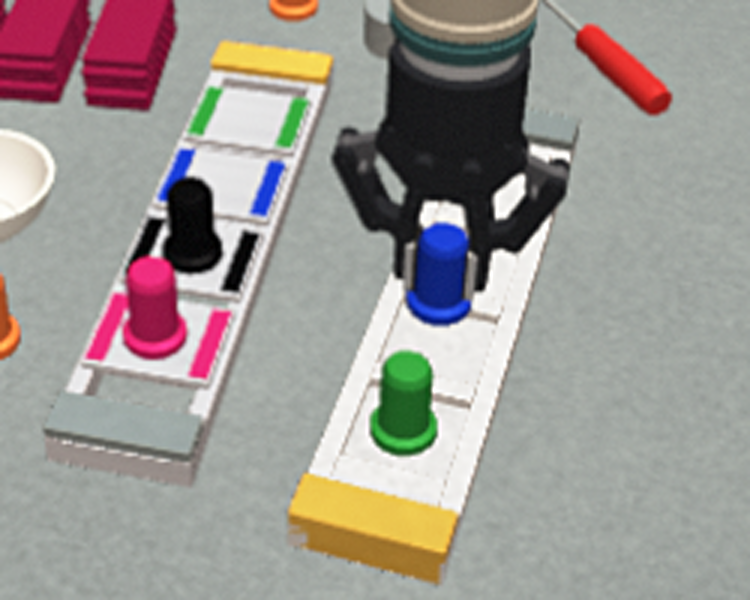

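Blue is held upright over pocket 2, at (440,275) in the crop. I'll place it and rise.

>>> arm_command:
  deltas:
    - {"dx": 0, "dy": 0.001, "dz": -0.01, "yaw": 0, "jaw": 0.1}
    - {"dx": 0, "dy": 0.001, "dz": -0.02, "yaw": 0, "jaw": 0.1}
    - {"dx": 0, "dy": 0.001, "dz": -0.028, "yaw": 0, "jaw": 0.1}
    - {"dx": 0, "dy": 0.001, "dz": -0.033, "yaw": 0, "jaw": 0.1}
    - {"dx": 0, "dy": 0.001, "dz": -0.0365, "yaw": 0, "jaw": 0.1}
    - {"dx": 0, "dy": 0.001, "dz": -0.0365, "yaw": 0, "jaw": 0.1}
    - {"dx": 0, "dy": 0.001, "dz": -0.0365, "yaw": 0, "jaw": 0.1}
    - {"dx": 0, "dy": 0.001, "dz": -0.0365, "yaw": 0, "jaw": 0.45}
    - {"dx": 0, "dy": 0.001, "dz": -0.0365, "yaw": 0, "jaw": 0.6}
    - {"dx": 0, "dy": 0.001, "dz": -0.0365, "yaw": 0, "jaw": 0.8}
    - {"dx": 0, "dy": 0.001, "dz": -0.0365, "yaw": 0, "jaw": 0.9}
    - {"dx": 0, "dy": 0.001, "dz": -0.0365, "yaw": 0, "jaw": 0.9}
    - {"dx": 0, "dy": 0.001, "dz": -0.0365, "yaw": 0, "jaw": 0.9}
    - {"dx": 0, "dy": 0.001, "dz": -0.025, "yaw": 0, "jaw": 0.9}
    - {"dx": 0, "dy": 0.001, "dz": -0.005, "yaw": 0, "jaw": 0.9}
    - {"dx": 0, "dy": 0.001, "dz": 0.02, "yaw": 0, "jaw": 0.9}
    - {"dx": 0, "dy": 0.001, "dz": 0.045, "yaw": 0, "jaw": 0.9}
    - {"dx": 0, "dy": 0.001, "dz": 0.065, "yaw": 0, "jaw": 0.95}
    - {"dx": 0, "dy": 0.001, "dz": 0.07, "yaw": 0, "jaw": 1}
    - {"dx": 0, "dy": 0.001, "dz": 0.07, "yaw": 0, "jaw": 1}

```text
clock: 15.65
eef_pos: [482.6, 4.1, 132.3]
tool_rot: [3.14, -0.0, 1.571]
force: [-0.7, 0.3, -0.4]
width: 85.5
gripper_force: 0.0
```

```bash
python3 - <<'E'
from meas import *
a,_=snap('side','s5')
im,H,P=cloud('side','s5')
for c in('green','blue','black','magenta'):
    m=C[c](H[...,0],H[...,1],H[...,2])&(P[...,0]>450)&(P[...,0]<690)&(abs(P[...,1]+50)<170)&(P[...,2]>45)&(P[...,2]<92); Q=P[m]
    if len(Q)>20:
        z=np.percentile(Q[:,2],97); t=Q[Q[:,2]>z-4]; print(c,len(t),z.round(1),np.median(t,0).round(1))
E
```

```text
green 129 68.1 [490.   79.2  66.2]
blue 14 80.8 [657.  -24.5  81. ]
black 96 83.2 [645.6 -20.9  81.9]
magenta 118 84.5 [647.7  53.5  83.1]
```

>>> arm_command:
  deltas:
    - {"dx": 0.01, "dy": -0.002, "dz": 0, "yaw": 0, "jaw": 1}
    - {"dx": 0.03, "dy": -0.005, "dz": 0, "yaw": 0, "jaw": 1}
    - {"dx": 0.06, "dy": -0.01, "dz": 0, "yaw": 0, "jaw": 1}
    - {"dx": 0.09, "dy": -0.015, "dz": 0, "yaw": 0, "jaw": 1}
    - {"dx": 0.12, "dy": -0.02, "dz": 0, "yaw": 0, "jaw": 1}
    - {"dx": 0.145, "dy": -0.025, "dz": 0, "yaw": 0, "jaw": 1}
    - {"dx": 0.16, "dy": -0.029, "dz": 0, "yaw": 0, "jaw": 1}
    - {"dx": 0.1635, "dy": -0.029, "dz": 0, "yaw": 0, "jaw": 1}
    - {"dx": 0.1635, "dy": -0.029, "dz": 0, "yaw": 0, "jaw": 1}
    - {"dx": 0.1635, "dy": -0.029, "dz": 0, "yaw": 0, "jaw": 1}
    - {"dx": 0.1635, "dy": -0.029, "dz": -0.01, "yaw": 0, "jaw": 1}
    - {"dx": 0.1635, "dy": -0.029, "dz": -0.03, "yaw": 0, "jaw": 1}
    - {"dx": 0.1635, "dy": -0.029, "dz": -0.05, "yaw": 0, "jaw": 1}
    - {"dx": 0.1635, "dy": -0.029, "dz": -0.07, "yaw": 0, "jaw": 1}
    - {"dx": 0.1635, "dy": -0.029, "dz": -0.085, "yaw": 0, "jaw": 1}
    - {"dx": 0.1635, "dy": -0.029, "dz": -0.09, "yaw": 0, "jaw": 1}
    - {"dx": 0.1635, "dy": -0.029, "dz": -0.09, "yaw": 0, "jaw": 1}
    - {"dx": 0.1635, "dy": -0.029, "dz": -0.09, "yaw": 0, "jaw": 1}

```text
clock: 17.5
eef_pos: [646.2, -25.3, 42.0]
tool_rot: [3.14, 0.0, 1.571]
force: [-0.0, 0.2, 1.0]
width: 85.2
gripper_force: 0.0
```

```bash
python3 - <<'E'
from h import *
a,_=snap('side','s6')
cv2.imwrite('pics/c6.png',cv2.resize(a[150:350,230:480,::-1],(750,600),interpolation=cv2.INTER_CUBIC))
E
```

```text
(no output)
```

View pics/c6.png

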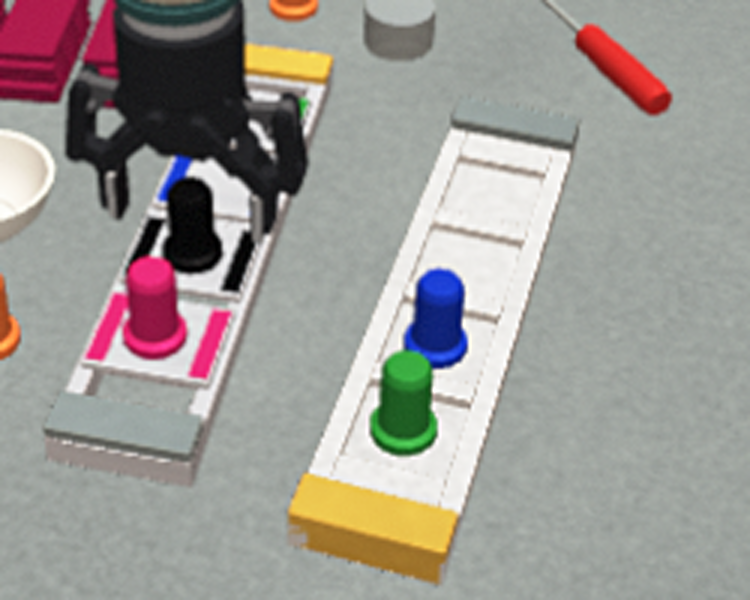

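Blue stands upright in pocket 2 at (437,340), and the fingers straddle black at (192,225). I'll grip it and carry it to pocket 3.

>>> arm_command:
  deltas:
    - {"dx": 0, "dy": 0, "dz": 0, "yaw": 0, "jaw": 0.6}
    - {"dx": 0, "dy": 0, "dz": 0, "yaw": 0, "jaw": 0.4}
    - {"dx": 0, "dy": 0, "dz": 0, "yaw": 0, "jaw": 0.3}
    - {"dx": 0, "dy": 0, "dz": 0, "yaw": 0, "jaw": 0.2}
    - {"dx": 0, "dy": 0, "dz": 0, "yaw": 0, "jaw": 0.2}
    - {"dx": 0, "dy": 0, "dz": 0, "yaw": 0, "jaw": 0.1}
    - {"dx": 0, "dy": 0, "dz": 0, "yaw": 0, "jaw": 0.1}
    - {"dx": 0, "dy": 0, "dz": 0, "yaw": 0, "jaw": 0.1}

```text
clock: 18.35
eef_pos: [646.0, -25.2, 41.8]
tool_rot: [3.141, -0.0, 1.571]
force: [-0.0, 0.5, 5.3]
width: 28.3
gripper_force: 59.6
```

>>> arm_command:
  deltas:
    - {"dx": 0, "dy": 0, "dz": 0.01, "yaw": 0, "jaw": 0.1}
    - {"dx": 0, "dy": 0, "dz": 0.03, "yaw": 0, "jaw": 0.1}
    - {"dx": 0, "dy": 0, "dz": 0.055, "yaw": 0, "jaw": 0.1}
    - {"dx": 0, "dy": 0, "dz": 0.075, "yaw": 0, "jaw": 0.1}
    - {"dx": -0.008, "dy": -0.002, "dz": 0.085, "yaw": 0, "jaw": 0.1}
    - {"dx": -0.025, "dy": -0.007, "dz": 0.09, "yaw": 0, "jaw": 0.1}
    - {"dx": -0.048, "dy": -0.013, "dz": 0.09, "yaw": 0, "jaw": 0.1}
    - {"dx": -0.075, "dy": -0.02, "dz": 0.09, "yaw": 0, "jaw": 0.1}
    - {"dx": -0.102, "dy": -0.028, "dz": 0.09, "yaw": 0, "jaw": 0.1}
    - {"dx": -0.128, "dy": -0.035, "dz": 0.085, "yaw": 0, "jaw": 0.1}
    - {"dx": -0.15, "dy": -0.041, "dz": 0.075, "yaw": 0, "jaw": 0.1}
    - {"dx": -0.164, "dy": -0.045, "dz": 0.06, "yaw": 0, "jaw": 0.1}
    - {"dx": -0.17, "dy": -0.0465, "dz": 0.045, "yaw": 0, "jaw": 0.1}
    - {"dx": -0.17, "dy": -0.0465, "dz": 0.03, "yaw": 0, "jaw": 0.1}
    - {"dx": -0.17, "dy": -0.0465, "dz": 0.02, "yaw": 0, "jaw": 0.1}
    - {"dx": -0.17, "dy": -0.0465, "dz": 0.02, "yaw": 0, "jaw": 0.1}
    - {"dx": -0.17, "dy": -0.0465, "dz": 0.02, "yaw": 0, "jaw": 0.1}

```text
clock: 20.05
eef_pos: [475.5, -71.7, 61.4]
tool_rot: [-3.141, 0.0, 1.571]
force: [0.3, -0.2, 0.3]
width: 28.7
gripper_force: 59.2
```

```bash
python3 - <<'E'
from h import *
a,_=snap('side','s7')
cv2.imwrite('pics/c7.png',cv2.resize(a[150:350,230:480,::-1],(750,600),interpolation=cv2.INTER_CUBIC))
E
```

```text
(no output)
```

View pics/c7.png

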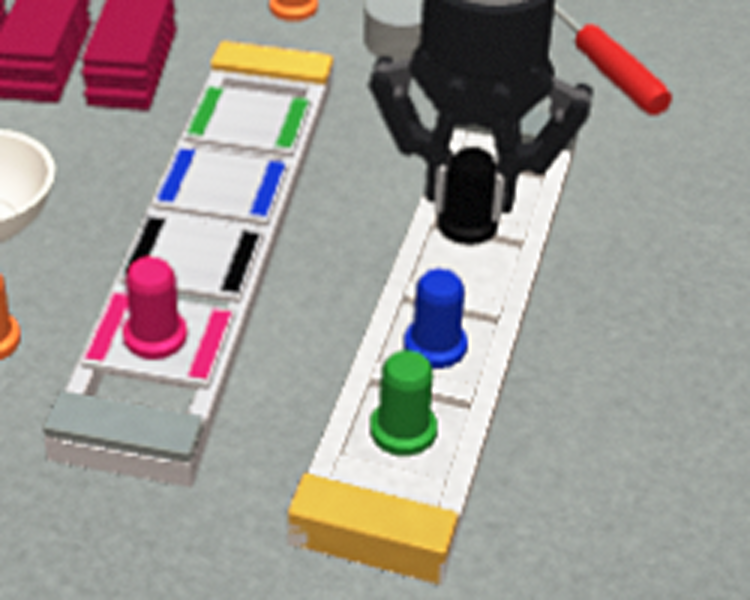

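Black is held upright over pocket 3 at (468,195). I'll place it, then go to magenta.

>>> arm_command:
  deltas:
    - {"dx": 0, "dy": 0, "dz": -0.01, "yaw": 0, "jaw": 0.1}
    - {"dx": 0, "dy": 0, "dz": -0.02, "yaw": 0, "jaw": 0.1}
    - {"dx": 0, "dy": 0, "dz": -0.028, "yaw": 0, "jaw": 0.1}
    - {"dx": 0, "dy": 0, "dz": -0.033, "yaw": 0, "jaw": 0.1}
    - {"dx": 0, "dy": 0, "dz": -0.0365, "yaw": 0, "jaw": 0.1}
    - {"dx": 0, "dy": 0, "dz": -0.0365, "yaw": 0, "jaw": 0.1}
    - {"dx": 0, "dy": 0, "dz": -0.0365, "yaw": 0, "jaw": 0.1}
    - {"dx": 0, "dy": 0, "dz": -0.0365, "yaw": 0, "jaw": 0.45}
    - {"dx": 0, "dy": 0, "dz": -0.0365, "yaw": 0, "jaw": 0.6}
    - {"dx": 0, "dy": 0, "dz": -0.0365, "yaw": 0, "jaw": 0.8}
    - {"dx": 0, "dy": 0, "dz": -0.0365, "yaw": 0, "jaw": 0.9}
    - {"dx": 0, "dy": 0, "dz": -0.0365, "yaw": 0, "jaw": 0.9}
    - {"dx": 0, "dy": 0, "dz": -0.0365, "yaw": 0, "jaw": 0.9}
    - {"dx": 0, "dy": 0, "dz": -0.025, "yaw": 0, "jaw": 0.9}
    - {"dx": 0, "dy": 0, "dz": -0.005, "yaw": 0, "jaw": 0.9}
    - {"dx": 0, "dy": 0, "dz": 0.02, "yaw": 0, "jaw": 0.9}
    - {"dx": 0, "dy": 0, "dz": 0.045, "yaw": 0, "jaw": 0.9}
    - {"dx": 0, "dy": 0, "dz": 0.065, "yaw": 0, "jaw": 0.95}
    - {"dx": 0, "dy": 0, "dz": 0.07, "yaw": 0, "jaw": 1}
    - {"dx": 0, "dy": 0, "dz": 0.07, "yaw": 0, "jaw": 1}

```text
clock: 22.1
eef_pos: [476.2, -71.5, 132.3]
tool_rot: [3.139, -0.0, 1.571]
force: [0.2, -0.1, 0.2]
width: 85.5
gripper_force: 0.0
```

>>> arm_command:
  deltas:
    - {"dx": 0.01, "dy": 0.007, "dz": 0, "yaw": 0, "jaw": 1}
    - {"dx": 0.03, "dy": 0.021, "dz": 0, "yaw": 0, "jaw": 1}
    - {"dx": 0.06, "dy": 0.043, "dz": 0, "yaw": 0, "jaw": 1}
    - {"dx": 0.09, "dy": 0.064, "dz": 0, "yaw": 0, "jaw": 1}
    - {"dx": 0.12, "dy": 0.086, "dz": 0, "yaw": 0, "jaw": 1}
    - {"dx": 0.148, "dy": 0.106, "dz": 0, "yaw": 0, "jaw": 1}
    - {"dx": 0.166, "dy": 0.118, "dz": 0, "yaw": 0, "jaw": 1}
    - {"dx": 0.1715, "dy": 0.1225, "dz": 0, "yaw": 0, "jaw": 1}
    - {"dx": 0.1715, "dy": 0.1225, "dz": 0, "yaw": 0, "jaw": 1}
    - {"dx": 0.1715, "dy": 0.1225, "dz": 0, "yaw": 0, "jaw": 1}
    - {"dx": 0.1715, "dy": 0.1225, "dz": 0, "yaw": 0, "jaw": 1}
    - {"dx": 0.1715, "dy": 0.1225, "dz": -0.01, "yaw": 0, "jaw": 1}
    - {"dx": 0.1715, "dy": 0.1225, "dz": -0.03, "yaw": 0, "jaw": 1}
    - {"dx": 0.1715, "dy": 0.1225, "dz": -0.05, "yaw": 0, "jaw": 1}
    - {"dx": 0.1715, "dy": 0.1225, "dz": -0.07, "yaw": 0, "jaw": 1}
    - {"dx": 0.1715, "dy": 0.1225, "dz": -0.085, "yaw": 0, "jaw": 1}
    - {"dx": 0.1715, "dy": 0.1225, "dz": -0.09, "yaw": 0, "jaw": 1}
    - {"dx": 0.1715, "dy": 0.1225, "dz": -0.09, "yaw": 0, "jaw": 1}
    - {"dx": 0.1715, "dy": 0.1225, "dz": -0.09, "yaw": 0, "jaw": 1}

```text
clock: 24.0
eef_pos: [647.7, 50.7, 42.0]
tool_rot: [3.14, 0.0, 1.571]
force: [-0.1, 0.2, -0.1]
width: 85.1
gripper_force: 0.0
```

```bash
python3 - <<'E'
from h import *
a,_=snap('side','s8')
cv2.imwrite('pics/c8.png',cv2.resize(a[150:350,230:480,::-1],(750,600),interpolation=cv2.INTER_CUBIC))
E
```

```text
(no output)
```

View pics/c8.png

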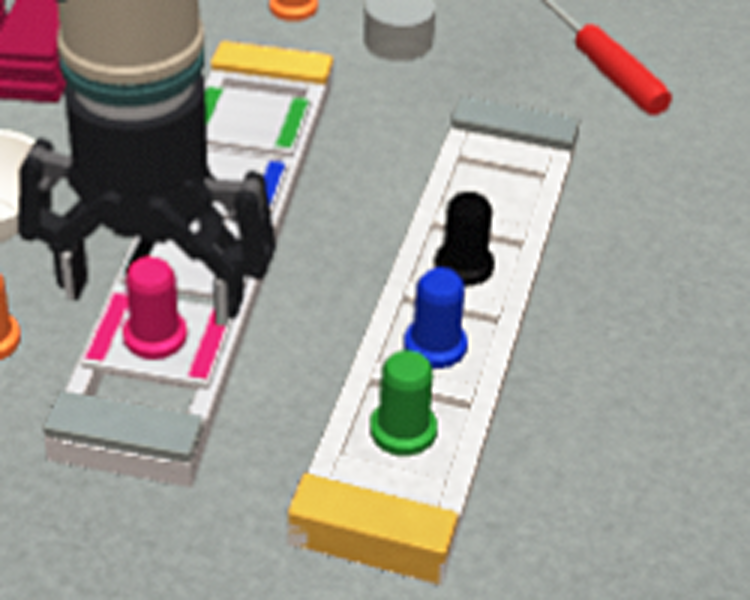

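Black is upright in pocket 3 at (465,255), and the fingers straddle magenta at (152,305). I'll grip and carry it.

>>> arm_command:
  deltas:
    - {"dx": 0, "dy": 0, "dz": 0, "yaw": 0, "jaw": 0.6}
    - {"dx": 0, "dy": 0, "dz": 0, "yaw": 0, "jaw": 0.4}
    - {"dx": 0, "dy": 0, "dz": 0, "yaw": 0, "jaw": 0.3}
    - {"dx": 0, "dy": 0, "dz": 0, "yaw": 0, "jaw": 0.2}
    - {"dx": 0, "dy": 0, "dz": 0, "yaw": 0, "jaw": 0.2}
    - {"dx": 0, "dy": 0, "dz": 0, "yaw": 0, "jaw": 0.1}
    - {"dx": 0, "dy": 0, "dz": 0, "yaw": 0, "jaw": 0.1}
    - {"dx": 0, "dy": 0, "dz": 0, "yaw": 0, "jaw": 0.1}

```text
clock: 24.85
eef_pos: [647.5, 50.9, 41.7]
tool_rot: [3.141, -0.0, 1.571]
force: [-0.1, -0.2, 5.8]
width: 28.5
gripper_force: 59.6
```

>>> arm_command:
  deltas:
    - {"dx": 0, "dy": 0, "dz": 0.01, "yaw": 0, "jaw": 0.1}
    - {"dx": 0, "dy": 0, "dz": 0.03, "yaw": 0, "jaw": 0.1}
    - {"dx": 0, "dy": 0, "dz": 0.055, "yaw": 0, "jaw": 0.1}
    - {"dx": 0, "dy": 0, "dz": 0.075, "yaw": 0, "jaw": 0.1}
    - {"dx": -0.006, "dy": -0.007, "dz": 0.085, "yaw": 0, "jaw": 0.1}
    - {"dx": -0.02, "dy": -0.022, "dz": 0.09, "yaw": 0, "jaw": 0.1}
    - {"dx": -0.038, "dy": -0.042, "dz": 0.09, "yaw": 0, "jaw": 0.1}
    - {"dx": -0.06, "dy": -0.067, "dz": 0.09, "yaw": 0, "jaw": 0.1}
    - {"dx": -0.083, "dy": -0.093, "dz": 0.09, "yaw": 0, "jaw": 0.1}
    - {"dx": -0.106, "dy": -0.118, "dz": 0.09, "yaw": 0, "jaw": 0.1}
    - {"dx": -0.129, "dy": -0.144, "dz": 0.09, "yaw": 0, "jaw": 0.1}
    - {"dx": -0.15, "dy": -0.167, "dz": 0.085, "yaw": 0, "jaw": 0.1}
    - {"dx": -0.165, "dy": -0.184, "dz": 0.075, "yaw": 0, "jaw": 0.1}
    - {"dx": -0.1745, "dy": -0.194, "dz": 0.06, "yaw": 0, "jaw": 0.1}
    - {"dx": -0.1775, "dy": -0.198, "dz": 0.045, "yaw": 0, "jaw": 0.1}
    - {"dx": -0.1775, "dy": -0.198, "dz": 0.03, "yaw": 0, "jaw": 0.1}
    - {"dx": -0.1775, "dy": -0.198, "dz": 0.02, "yaw": 0, "jaw": 0.1}
    - {"dx": -0.1775, "dy": -0.198, "dz": 0.02, "yaw": 0, "jaw": 0.1}
    - {"dx": -0.1775, "dy": -0.198, "dz": 0.02, "yaw": 0, "jaw": 0.1}

```text
clock: 26.75
eef_pos: [469.4, -147.1, 61.4]
tool_rot: [-3.141, -0.0, 1.571]
force: [0.7, 0.0, -0.9]
width: 28.7
gripper_force: 59.2
```

```bash
python3 - <<'E'
from h import *
a,_=snap('side','s9')
cv2.imwrite('pics/c9.png',cv2.resize(a[150:350,230:480,::-1],(750,600),interpolation=cv2.INTER_CUBIC))
E
```

```text
(no output)
```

View pics/c9.png

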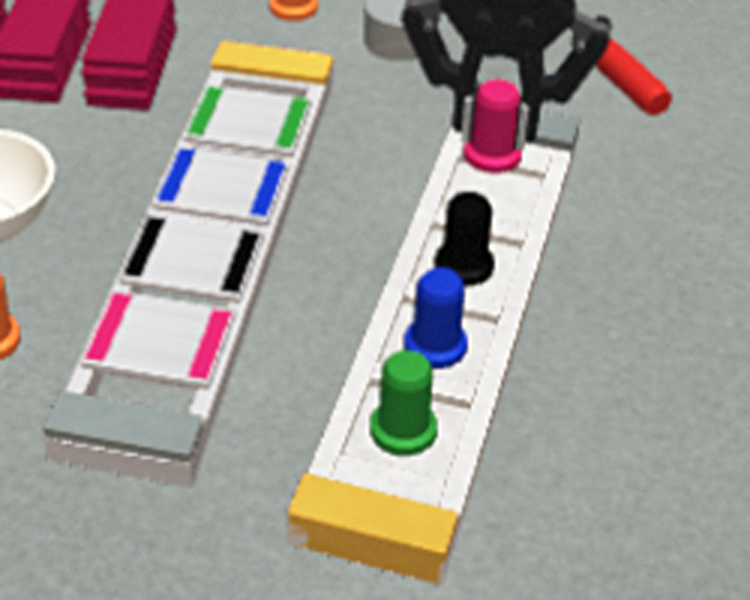

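Magenta is upright over pocket 4 at (495,125). I'll place it, rise and move clear.

>>> arm_command:
  deltas:
    - {"dx": 0, "dy": 0, "dz": -0.01, "yaw": 0, "jaw": 0.1}
    - {"dx": 0, "dy": 0, "dz": -0.02, "yaw": 0, "jaw": 0.1}
    - {"dx": 0, "dy": 0, "dz": -0.028, "yaw": 0, "jaw": 0.1}
    - {"dx": 0, "dy": 0, "dz": -0.033, "yaw": 0, "jaw": 0.1}
    - {"dx": 0, "dy": 0, "dz": -0.0365, "yaw": 0, "jaw": 0.1}
    - {"dx": 0, "dy": 0, "dz": -0.0365, "yaw": 0, "jaw": 0.1}
    - {"dx": 0, "dy": 0, "dz": -0.0365, "yaw": 0, "jaw": 0.1}
    - {"dx": 0, "dy": 0, "dz": -0.0365, "yaw": 0, "jaw": 0.45}
    - {"dx": 0, "dy": 0, "dz": -0.0365, "yaw": 0, "jaw": 0.6}
    - {"dx": 0, "dy": 0, "dz": -0.0365, "yaw": 0, "jaw": 0.8}
    - {"dx": 0, "dy": 0, "dz": -0.0365, "yaw": 0, "jaw": 0.9}
    - {"dx": 0, "dy": 0, "dz": -0.0365, "yaw": 0, "jaw": 0.9}
    - {"dx": 0, "dy": 0, "dz": -0.0365, "yaw": 0, "jaw": 0.9}
    - {"dx": 0, "dy": 0, "dz": -0.025, "yaw": 0, "jaw": 0.9}
    - {"dx": 0, "dy": 0, "dz": -0.005, "yaw": 0, "jaw": 0.9}
    - {"dx": 0, "dy": 0, "dz": 0.02, "yaw": 0, "jaw": 0.9}
    - {"dx": 0, "dy": 0, "dz": 0.05, "yaw": 0, "jaw": 0.9}
    - {"dx": 0, "dy": 0, "dz": 0.08, "yaw": 0, "jaw": 0.95}
    - {"dx": 0, "dy": 0, "dz": 0.11, "yaw": 0, "jaw": 1}
    - {"dx": 0, "dy": 0, "dz": 0.13, "yaw": 0, "jaw": 1}

```text
clock: 28.8
eef_pos: [470.1, -147.4, 194.1]
tool_rot: [3.139, 0.0, 1.571]
force: [-1.0, -0.5, -0.1]
width: 85.3
gripper_force: 0.0
```

>>> arm_command:
  deltas:
    - {"dx": 0, "dy": -0.01, "dz": 0.01, "yaw": 0, "jaw": 1}
    - {"dx": 0, "dy": -0.03, "dz": 0.03, "yaw": 0, "jaw": 1}
    - {"dx": 0, "dy": -0.055, "dz": 0.045, "yaw": 0, "jaw": 1}
    - {"dx": 0, "dy": -0.08, "dz": 0.05, "yaw": 0, "jaw": 1}
    - {"dx": 0, "dy": -0.105, "dz": 0.05, "yaw": 0, "jaw": 1}
    - {"dx": 0, "dy": -0.13, "dz": 0.05, "yaw": 0, "jaw": 1}
    - {"dx": 0, "dy": -0.145, "dz": 0.05, "yaw": 0, "jaw": 1}
    - {"dx": 0, "dy": -0.15, "dz": 0.05, "yaw": 0, "jaw": 1}
    - {"dx": 0, "dy": -0.15, "dz": 0.05, "yaw": 0, "jaw": 1}
    - {"dx": 0, "dy": -0.15, "dz": 0.05, "yaw": 0, "jaw": 1}

```text
clock: 29.8
eef_pos: [469.7, -295.8, 241.0]
tool_rot: [-3.141, -0.001, 1.572]
force: [0.2, 0.7, 1.0]
width: 85.5
gripper_force: 0.0
```

```bash
python3 - <<'E'
from meas import *
a,_=snap('side','s10')
cv2.imwrite('pics/c10.png',cv2.resize(a[150:350,230:480,::-1],(750,600),interpolation=cv2.INTER_CUBIC))
im,H,P=cloud('side','s10')
for c in('green','blue','black','magenta'):
    m=C[c](H[...,0],H[...,1],H[...,2])&(P[...,0]>440)&(P[...,0]<520)&(abs(P[...,1]+40)<170)&(P[...,2]>45)&(P[...,2]<92); Q=P[m]
    if len(Q)>20:
        z=np.percentile(Q[:,2],97); t=Q[Q[:,2]>z-4]; print(c,len(t),z.round(1),np.median(t,0).round(1))
E
```

```text
green 126 68.2 [490.3  79.4  66.7]
blue 105 68.3 [482.6   6.4  66.7]
black 94 67.0 [476.9 -68.7  65.1]
magenta 92 66.8 [ 470.5 -143.6   65.1]
```

View pics/c10.png

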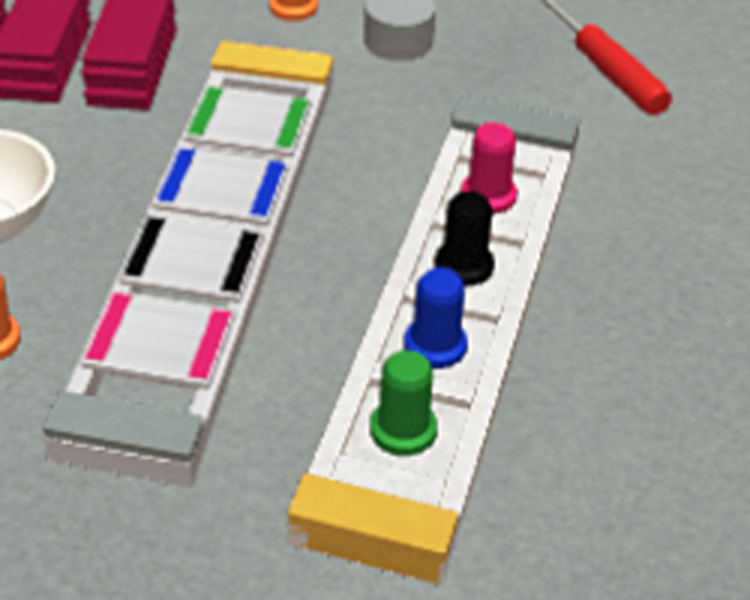

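All four stand upright in their pockets: green (403,425), blue (437,340), black (465,255) and magenta (490,190) from the yellow end. Their tops are at 67–68 mm, so they sit on the pocket floors. The arm is clear, so I'll hand in.

```bash
python3 -c "
from cell import *
print(finish_job())"
```

```text
the job is handed in; nothing more can be done
None
```

The job is handed in: all four knobs stand upright in the tray pockets, green, blue, black and magenta from the yellow end, after about 30 s of the 90 s allowed.

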